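Line up clamp bolts by thread pitch on the notched gauge rail

TASK

Sort the four bolts by thread on the gauge rail: stand each one upright on its head in its own notch, centred on the white dot, with the finest and thinnest next to the red end stop and each following one coarser and thicker away from it. Keep the bolts upright all the time, and leave the bead dish where it stands.

Things in the scene. Friction and masses are not known exactly. Their poses are not given: they have to be found in the camera images.
- m10_center (a point): black M10 hex bolt (thread pitch 1.5 mm, about 45 g), standing on its head on the cutting mat with the threaded shank pointing up; 56 mm tall overall, shank 10 mm thick, head at the bottom 17 mm across flats and 7 mm high. This point is on its axis, half-way up; z runs up along the shank. The shank can be gripped here from above.
- m14_center (a point): brass-yellow M14 hex bolt (thread pitch 2.0 mm, about 105 g), standing on its head on the cutting mat with the threaded shank pointing up; 74 mm tall overall, shank 14 mm thick, head at the bottom 21 mm across flats and 9 mm high. This point is on its axis, half-way up; z runs up along the shank. The shank can be gripped here from above.
- m18_center (a point): blue-coated M18 hex bolt (thread pitch 2.5 mm, about 150 g), standing on its head on the cutting mat with the threaded shank pointing up; 60 mm tall overall, shank 18 mm thick, head at the bottom 27 mm across flats and 11.5 mm high. This point is on its axis, half-way up; z runs up along the shank. The shank can be gripped here from above.
- m24_center (a point): bright steel M24 hex bolt (thread pitch 3.0 mm, about 320 g), standing on its head on the cutting mat with the threaded shank pointing up; 70 mm tall overall, shank 24 mm thick, head at the bottom 36 mm across flats and 15 mm high. This point is on its axis, half-way up; z runs up along the shank. The shank can be gripped here from above.
- notch_a (a point): one of four like gauge plates (80 mm square, fixed, 85 mm apart in a straight row, order varies). Its notch: a 58 mm wide bay with a dark floor and a 24 mm white dot, steel walls 7 mm high at the back (+x) and sides, open at the front (-x, to the robot). This point: middle of the dot, on the floor where a bolt's head stands, 7 mm above the bench; y runs along the row, z up.
- notch_b (a point): one of four like gauge plates (80 mm square, fixed, 85 mm apart in a straight row, order varies). Its notch: a 58 mm wide bay with a dark floor and a 24 mm white dot, steel walls 7 mm high at the back (+x) and sides, open at the front (-x, to the robot). This point: middle of the dot, on the floor where a bolt's head stands, 7 mm above the bench; y runs along the row, z up.
- notch_c (a point): one of four like gauge plates (80 mm square, fixed, 85 mm apart in a straight row, order varies). Its notch: a 58 mm wide bay with a dark floor and a 24 mm white dot, steel walls 7 mm high at the back (+x) and sides, open at the front (-x, to the robot). This point: middle of the dot, on the floor where a bolt's head stands, 7 mm above the bench; y runs along the row, z up.
- notch_d (a point): one of four like gauge plates (80 mm square, fixed, 85 mm apart in a straight row, order varies). Its notch: a 58 mm wide bay with a dark floor and a 24 mm white dot, steel walls 7 mm high at the back (+x) and sides, open at the front (-x, to the robot). This point: middle of the dot, on the floor where a bolt's head stands, 7 mm above the bench; y runs along the row, z up.
- red_stop: red end stop, 60 x 34 mm, top 36 mm above the bench, fixed at one end of the rail (either end), in line with the four white dots: the nearest dot is 70 mm from it, the others 155, 240 and 325 mm. A like grey stop closes the other end. Origin under its centre, z up.
- bead_dish: loose black round dish, 72 mm across, 18 mm high, with a wooden stub (top at 38 mm) ringed with beads. It and a small glass jar with a white cap (36 mm across, 45 mm high) stand among the bolts, neighbours 80 mm or more apart, spread mainly along y. Origin: centre of its underside, on the 2 mm thick mat.

How it is judged (in metres and radians):
At the end, for the whole second after the job is handed in: Counting from the red end stop, the M10, M14, M18 and M24 bolts stand in the first to fourth notch, each within 12 mm of the white dot's middle, on the notch floor (height within 4 mm), upright within 0.08 rad, released and at rest; the bead dish is within 20 mm of where it was (distance of bead_dish from where it was at the start of the episode below 0.02 m and ((horizontal distance between m10_center and notch_a below 0.012 m and horizontal distance between notch_a and red_stop between 0.04 and 0.1 m) or (horizontal distance between m10_center and notch_b below 0.012 m and horizontal distance between notch_b and red_stop between 0.04 and 0.1 m) or (horizontal distance between m10_center and notch_c below 0.012 m and horizontal distance between notch_c and red_stop between 0.04 and 0.1 m) or (horizontal distance between m10_center and notch_d below 0.012 m and horizontal distance between notch_d and red_stop between 0.04 and 0.1 m)) and angle between each of m10_center, m14_center, m18_center, m24_center's own z axis and vertical below 0.08 rad and height (world z) of m10_center between 0.031 and 0.039 m and linear speed of each of bolt_m10, bolt_m14, bolt_m18, bolt_m24 below 0.01 m/s and ((horizontal distance between m14_center and notch_a below 0.012 m and horizontal distance between notch_a and red_stop between 0.125 and 0.185 m) or (horizontal distance between m14_center and notch_b below 0.012 m and horizontal distance between notch_b and red_stop between 0.125 and 0.185 m) or (horizontal distance between m14_center and notch_c below 0.012 m and horizontal distance between notch_c and red_stop between 0.125 and 0.185 m) or (horizontal distance between m14_center and notch_d below 0.012 m and horizontal distance between notch_d and red_stop between 0.125 and 0.185 m)) and height (world z) of m14_center between 0.04 and 0.048 m and ((horizontal distance between m18_center and notch_a below 0.012 m and horizontal distance between notch_a and red_stop between 0.21 and 0.27 m) or (horizontal distance between m18_center and notch_b below 0.012 m and horizontal distance between notch_b and red_stop between 0.21 and 0.27 m) or (horizontal distance between m18_center and notch_c below 0.012 m and horizontal distance between notch_c and red_stop between 0.21 and 0.27 m) or (horizontal distance between m18_center and notch_d below 0.012 m and horizontal distance between notch_d and red_stop between 0.21 and 0.27 m)) and height (world z) of m18_center between 0.033 and 0.041 m and ((horizontal distance between m24_center and notch_a below 0.012 m and horizontal distance between notch_a and red_stop between 0.295 and 0.355 m) or (horizontal distance between m24_center and notch_b below 0.012 m and horizontal distance between notch_b and red_stop between 0.295 and 0.355 m) or (horizontal distance between m24_center and notch_c below 0.012 m and horizontal distance between notch_c and red_stop between 0.295 and 0.355 m) or (horizontal distance between m24_center and notch_d below 0.012 m and horizontal distance between notch_d and red_stop between 0.295 and 0.355 m)) and height (world z) of m24_center between 0.038 and 0.046 m); the robot touches nothing.
It fails at once if a bolt is tipped by more than 0.5 rad (angle between any of m10_center, m14_center, m18_center, m24_center's own z axis and vertical above 0.5 rad).
It fails at once if the bead dish is moved by more than 20 mm (distance of bead_dish from where it was at the start of the episode above 0.02 m).
It also fails if it takes over 120 s, if anything falls off the work surface, if the arm or the gripper's body presses on something with over 40 N, if the wrist force passes 120 N, or if a joint passes its speed limit or range.

ROBOT

A 6-joint arm with a two-finger parallel gripper is mounted at the origin on the work surface. World frame = base frame: x ahead of the robot, y to its left, z up, the work surface at z = 0. Lengths are in mm, angles in degrees, forces in N, time in s.
With the tool pointing down it reaches from about 350 to 875 mm from the base axis. Payload 4.2 kg.
Tool frame: the origin (TCP) lies midway between the tips of the shut fingers; the grasp point (between the pads) lies arm.grip_point_offset behind it (arm.grip_point_offset is the distance from the TCP to the grasp point, in mm); z points along the fingers, y is the line along which they close (so a half turn about z gives the same grasp; the last joint's range is limited). The gripper opens to 87 mm and grips with 3 to 60 N. Pads are 19 mm wide; open, the fingers measure 117 mm over their backs; the gripper's body (75 mm by 190 mm) begins 51 mm behind the grasp point.
Start: joints at [-61.559, 22.042, 0.453, 0, -68.411, -14.817], TCP at [147.246, -607.386, 222.55] pointing down, gripper open.
Joint ranges: [-179.83, 179.83], [-69.29, 118.12], [-61.27, 80.66], [-181.25, 117.63], [-171.15, -9.14], [-177.46, 177.46]. Speed limits (degrees/s): [159.86, 159.86, 180, 180, 180, 180].

INTERFACE

Orientations are given as [roll, pitch, yaw] about the fixed x, y, z axes, in that order (R = Rz(yaw) Ry(pitch) Rx(roll)).
In Python, from plant import arm, imaging gives the robot as it stands.
- The arm moves only by the tool apply_moves, never from a script. Its argument "series" is text: rows parted by semicolons, each of 6 numbers parted by spaces: the shift along the tool's x, y, z as a fraction of full scale, then the turn, a rotation vector about the tool's x, y, z as a fraction of full scale. A call has 1 to 10 rows; each row shifts and turns the commanded pose from where the row before left it, along the tool's axes as they then stand; what a row does not reach is not made up. Full scale, the value 1, is 30 mm for a shift and 4 degrees for a turn. A row lasts 1/10 s, in which the tool goes at most 50 mm and 8.59 degrees, less where a joint would pass 70% of its speed; a pose out of reach is approached as far as the arm can. A call with a number of a shift or a turn outside -1 to 1 is refused whole. A call with a gripper value outside its range is refused whole. "jaw" is the finger opening in mm, from 0 to 87, set as the call begins (left out, the last holds). The fingers move at their own pace and stop on an object; the grip force is fixed at half the most. Time passes only in rows, so rows that do not move let the fingers close. It gives the time, the measured TCP pose, the force, the opening and the grip force at its end, in the units of the state.
- arm.observe(): the state, without advancing time (a new reading comes with each control period).
- imaging.get_image(name): name is "scene" or "top" or "wrist"; returns a dict with "color" (420x560x3 uint8, red, green, blue), "camera_matrix" (3x3 intrinsics, pixels), "R" (3x3) and "t" (3): a world point X has camera coordinates R X + t; the wrist camera has in their place "mount" (4x4, takes a point from camera to tool coordinates, whose origin is the TCP and whose axes are the flange's). Camera axes: x right, y down, z forward; pixel columns grow to the right and rows downward; lengths in mm; the calibration is good to about 2 mm. A picture is of the moment at which its call begins: read the wrist's pose just before it. There is no depth.
- arm.close_job(): hands the job in; it is judged then, once.
The state is a dict: "t": time; "joint_pos": joint angles; "qvel": joint speeds; "effort": joint torques, N m; "tool_pos": TCP position; "tool_rot": TCP orientation; "ft_force": force on the tool from outside, world axes, zero at the start; "ft_torque": the same for the moment, N m; "gripper_width": opening from 0.0 (shut) to 1.0 (fully open); "finger_force": force on a finger pad.
Only numpy, scipy, OpenCV 4.12 (cv2) and the standard library are available. Lean on these libraries where they do the work, as an engineer would, in place of code of your own. Each camera call takes 0.05 s, during which the arm holds its last target. There are 200 camera calls.

## Working session

There is one attempt and no reset: what is moved stays moved. The work goes in short steps, Python scripts to look and compute and a tool call to move; the robot and the scene stay as the last step left them, time stands still between calls to the robot, and variables do not carry over. Pictures are saved under pics/ and viewed, at most 14 in all, crops included, and the job is handed in when it is done.

Besides the shell and the picture viewer there is one more tool, called as a command line: name --argument value ..., lists and objects as JSON in quotes. apply_moves: Moves the arm, as the interface text tells. Its arguments: {"type":"object","properties":{"series":{"type":"string"},"jaw":{"type":"number"}},"required":["series"]}

```bash
mkdir -p pics; python3 - <<'E'
from plant import arm, imaging
import cv2
print(arm.observe(), arm.grip_point_offset)
for n in ("top","scene"):
    d=imaging.get_image(n); cv2.imwrite(f"pics/{n}0.png",d["color"][:,:,::-1])
    print(n,d["camera_matrix"],d["R"],d["t"])
print(imaging.get_image("wrist")["mount"])
E
```

```text
{'t': 0.0, 'joint_pos': array([-6.15598646e+01,  2.20896773e+01,  3.77585008e-01, -2.75183685e-02,
       -6.84120822e+01, -1.48173372e+01]), 'qvel': array([-0.00477525,  0.04325529, -0.00305837,  0.05109295,  0.06726017,
       -0.00640329]), 'effort': array([ 6.08314658e-04, -3.90668249e+01,  1.87400848e+01,  4.21975538e+00,
        1.08674134e-02, -2.04790767e-04]), 'tool_pos': array([ 147.07272586, -606.80796964,  221.45985982]), 'tool_rot': array([ 1.79873414e+02, -7.04084507e-03, -1.66387347e+02]), 'ft_force': array([-0.14183909, -0.51584407,  0.55470494]), 'ft_torque': array([-0.03069089,  0.05044211,  0.0213148 ]), 'finger_force': 0.0, 'gripper_width': 1.0007590762699008} 18.700000000000003
top [[385.57826167   0.         292.74260476]
 [  0.         385.57826167 213.7167898 ]
 [  0.           0.           1.        ]] [[-0.00442657 -0.99998653 -0.0027084 ]
 [-0.96806532  0.00496414 -0.25064893]
 [ 0.250659    0.00151239 -0.96807426]] [ -6.92127685 569.18008395 614.4666046 ]
scene [[432.74855663   0.         277.60979595]
 [  0.         432.74855663 203.85866787]
 [  0.           0.           1.        ]] [[ 0.8769234   0.48062604 -0.00199292]
 [ 0.34901512 -0.63963333 -0.68487783]
 [-0.33044485  0.59988984 -0.72865519]] [-493.45549669 -166.90342788 1240.18662369]
[[ 1.85109775e-04 -9.63488642e-01 -2.67749140e-01  7.26193128e+01]
 [ 9.99999804e-01  1.80413909e-05  6.26433621e-04  3.62140251e-02]
 [-5.98731112e-04 -2.67749203e-01  9.63488456e-01 -1.61778800e+02]
 [ 0.00000000e+00  0.00000000e+00  0.00000000e+00  1.00000000e+00]]
```

View pics/top0.png

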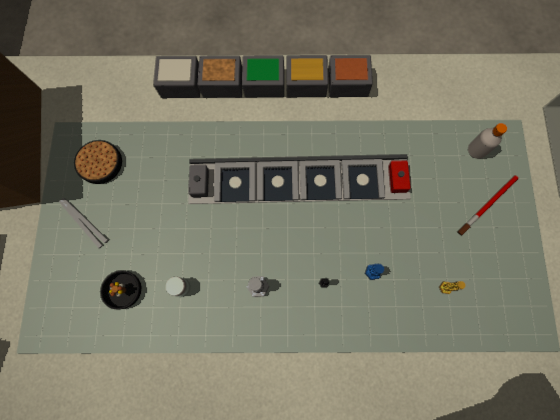

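View pics/scene0.png

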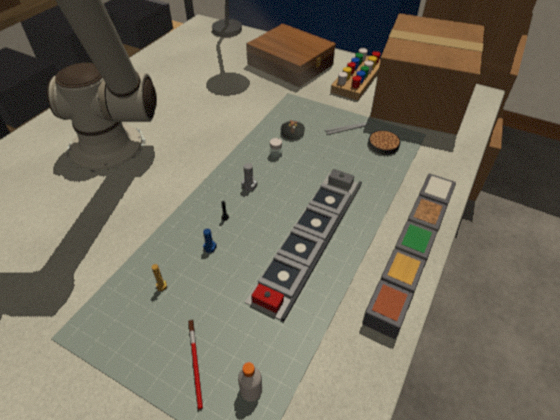

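The red stop is at (400,177) and the dots run (363,180), (320,180), (278,181), (236,182) from it. The bolts are M24 (256,285), M10 (324,283), M18 (375,271) and M14 (452,287). I'll zoom in for positions.

```bash
cat > h.py <<'E'
import numpy as np, cv2
from plant import arm, imaging
def ray(d,uv,z,pose=None):
    """pixel -> world point on plane z; pose=(pos,rpy) for the wrist camera"""
    v=np.linalg.inv(d["camera_matrix"])@[uv[0],uv[1],1]
    if pose is None: R=d["R"].T; c=-R@d["t"]
    else:
        from scipy.spatial.transform import Rotation as S
        T=np.eye(4); T[:3,:3]=S.from_euler("xyz",pose[1],degrees=True).as_matrix(); T[:3,3]=pose[0]
        M=T@d["mount"]; R=M[:3,:3]; c=M[:3,3]
    v=R@v; return (c+v*(z-c[2])/v[2]).round(1)
E
python3 - <<'E'
from h import *
d=imaging.get_image("top"); im=d["color"][:,:,::-1]
a=cv2.resize(im[255:305,230:480],None,fx=3.2,fy=3.2,interpolation=3)
b=cv2.resize(im[145:215,180:430],None,fx=3.2,fy=3.2,interpolation=3)
cv2.imwrite("pics/z1.png",np.vstack([a,b]))
g=cv2.cvtColor(d["color"],cv2.COLOR_RGB2GRAY)
_,bw=cv2.threshold(g,150,255,0)
n,_,st,ce=cv2.connectedComponentsWithStats(bw[165:200,215:385])
for s,c in zip(st[1:],ce[1:]):
    if s[4]>40: print(s, c+[215,165], ray(d,c+[215,165],7))
print("stop",ray(d,(400,174),36))
for nme,uv,z in (("m24",(255,284),72),("m10",(324,283),58),("m18",(378,270),62),("m14",(461,285),76)): print(nme,ray(d,uv,z))
E
```

```text
[142   9  11  11  90] [362.12222222 178.94444444] [ 657.3 -148.8    7. ]
[57 11 11 11 93] [277.12903226 180.87096774] [654.2  21.4   7. ]
[100  10  11  11  92] [319.86956522 179.94565217] [655.7 -64.2   7. ]
[15 12 11 10 89] [234.85393258 181.6741573 ] [652.9 106.    7. ]
stop [ 656.7 -216.9   36. ]
m24 [446.   55.2  72. ]
m10 [448.1 -63.4  58. ]
m18 [ 469.8 -157.8   62. ]
m14 [ 442.4 -293.3   76. ]
```

View pics/z1.png

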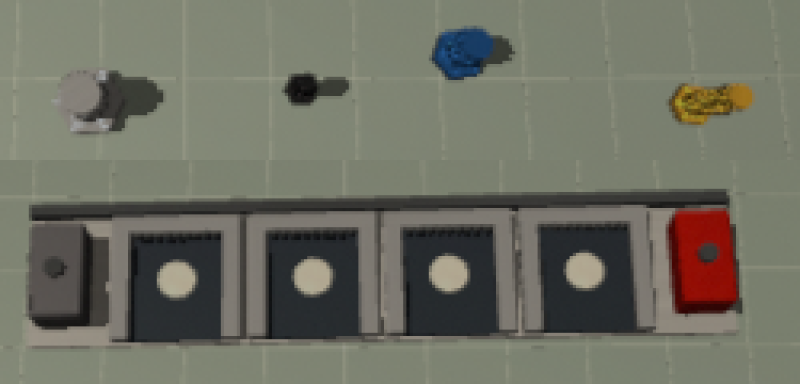

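apply_moves --series "0 0 0 0 0 0.85;0 0 0 0 0 0.85;0 0 0 0 0 0.85;0 0 0 0 0 0.85;-0.5 0.9 0 0 0 0;-0.5 0.9 0 0 0 0;-0.5 0.9 0 0 0 0;-0.5 0.9 0 0 0 0;-0.5 0.9 0 0 0 0;-0.5 0.9 0 0 0 0" --jaw 45

```text
t: 1.2
tool_pos: [237.5, -444.1, 222.4]
tool_rot: [180.0, -0.0, -180.0]
ft_force: [0.3, 0.4, 0.9]
gripper_width: 0.524
finger_force: 0.0
```

apply_moves --series "-0.5 0.9 0 0 0 0;-0.5 0.9 0 0 0 0;-0.5 0.9 0 0 0 0;-0.5 0.9 0 0 0 0;-0.5 0.9 0 0 0 0;-0.5 0.9 0 0 0 0;-0.5 0.9 0 0 0 0;-0.5 0.9 0 0 0 0;0 0 0 0 0 0;0 0 0 0 0 0"

```text
t: 2.2
tool_pos: [357.2, -228.8, 222.6]
tool_rot: [180.0, -0.0, -179.9]
ft_force: [-0.7, 0.4, -0.5]
gripper_width: 0.52
finger_force: 0.0
```

apply_moves --series "-0.5 0.92 0 0 0 0;-0.5 0.92 0 0 0 0;-0.5 0.92 0 0 0 0;-0.5 0.92 0 0 0 0;-0.5 0.92 0 0 0 0;-0.5 0.92 0 0 0 0;0 0 0 0 0 0;0 0 0 0 0 0"

```text
t: 3.0
tool_pos: [446.8, -64.1, 222.2]
tool_rot: [-180.0, -0.1, -180.0]
ft_force: [0.6, 0.8, -0.8]
gripper_width: 0.518
finger_force: 0.0
```

```bash
cat > look.py <<'E'
import sys; from h import *
s=arm.observe(); d=imaging.get_image("wrist"); print(s["tool_pos"].round(1),s["tool_rot"].round(2))
np.savez("w.npz",**d,p=s["tool_pos"],r=s["tool_rot"]); cv2.imwrite("pics/%s.png"%sys.argv[1],d["color"][:,:,::-1])
E
python3 look.py w1
```

```text
[446.8 -64.1 222.2] [-1.7999e+02 -6.0000e-02 -1.7999e+02]
```

View pics/w1.png

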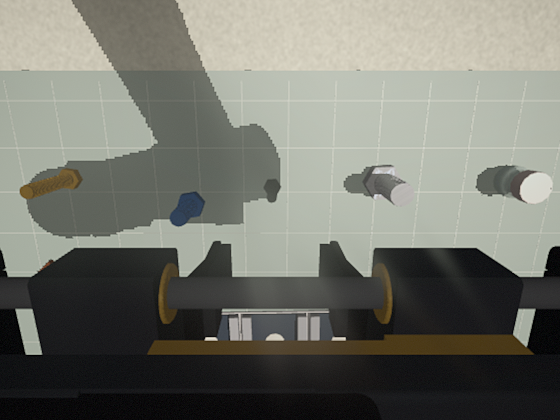

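The wrist view shows the tops at M14 (27,191), M18 (181,216), M10 about (272,197) and M24 (401,192).

```bash
python3 - <<'E'
from h import *
w=dict(np.load("w.npz")); P=(w["p"],w["r"])
for n,uv,z in (("m24",(401,192),72),("m10",(272,197),58),("m10head",(272,185),9),("m18",(181,216),62),("m18head",(190,205),13.5),("m14",(27,191),76)): print(n,ray(w,uv,z,P))
E
```

```text
m24 [445.   54.2  72. ]
m10 [453.3 -66.7  58. ]
m10head [451.3 -67.    9. ]
m18 [ 471.6 -156.3   62. ]
m18head [ 473.3 -159.1   13.5]
m14 [ 443.3 -292.6   76. ]
```

apply_moves --series "-0.14 -0.04 0.9 0 0 0;0 0 0.9 0 0 0;0 0 0.9 0 0 0;0 0 0.9 0 0 0;0 0 0.9 0 0 0;0 0 0 0 0 0;0 0 0 0 0 0" --jaw 40

```text
t: 3.75
tool_pos: [451.2, -65.8, 87.9]
tool_rot: [-180.0, -0.0, 180.0]
ft_force: [-0.5, -0.3, 0.1]
gripper_width: 0.463
finger_force: 0.0
```

```bash
python3 look.py w2
```

```text
[451.2 -65.8  87.9] [-1.7997e+02 -2.0000e-02  1.7996e+02]
```

View pics/w2.png

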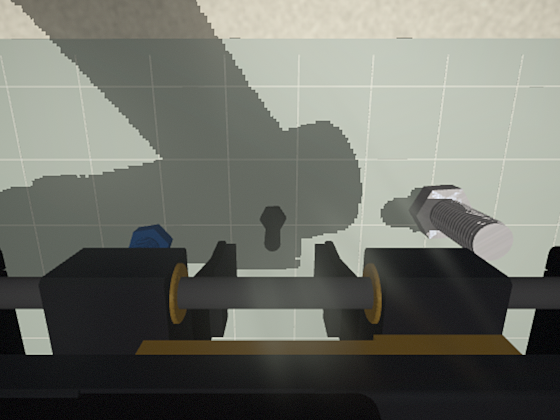

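M10's top is at (272,243) and its head at (273,218), between the fingers (midline about 275). M24's top is at (492,240).

```bash
python3 - <<'E'
from h import *
w=dict(np.load("w.npz")); P=(w["p"],w["r"])
for n,uv,z in (("m24",(492,240),72),("m10",(272,243),58),("m10head",(273,218),9)): print(n,ray(w,uv,z,P))
T=np.r_[0,0,0,1]; print((lambda c:(w["camera_matrix"]@c)[:2]/c[2])((np.linalg.inv(w["mount"])@T)[:3]))
E
```

```text
m24 [446.3  54.8  72. ]
m10 [453.5 -67.3  58. ]
m10head [453. -67.   9.]
[274.41141667 260.07893041]
```

apply_moves --series "-0.06 -0.03 0.6 0 0 0;0 0 0.6 0 0 0;0 0 0.6 0 0 0;0 0 0.6 0 0 0;0 0 0 0 0 0;0 0 0 0 0 0"

```text
t: 4.4
tool_pos: [454.1, -65.8, 16.8]
tool_rot: [180.0, 0.1, -180.0]
ft_force: [-0.2, 0.2, 0.2]
gripper_width: 0.459
finger_force: 0.0
```

apply_moves --series "0 0 0 0 0 0;0 0 0 0 0 0;0 0 0 0 0 0;0 0 0 0 0 0;0 0 0 0 0 0;0 0 0 0 0 0;0 0 0 0 0 0;0 0 0 0 0 0" --jaw 0

```text
t: 5.2
tool_pos: [453.1, -65.7, 15.7]
tool_rot: [-180.0, 0.0, -180.0]
ft_force: [-0.8, 0.3, 3.9]
gripper_width: 0.104
finger_force: 30.0
```

apply_moves --series "0 0 -0.4 0 0 0;0 0 -0.8 0 0 0;0 0 -0.9 0 0 0;0 0 -0.9 0 0 0;-0.5 -0.3 0 0 0 0;-0.85 -0.3 0 0 0 0;-0.85 -0.35 0 0 0 0;-0.85 -0.35 0 0 0 0;-0.85 -0.35 0 0 0 0;-0.85 -0.35 0 0 0 0"

```text
t: 6.2
tool_pos: [596.1, -126.1, 104.7]
tool_rot: [180.0, -0.1, -180.0]
ft_force: [1.0, 0.7, -0.6]
gripper_width: 0.112
finger_force: 30.0
```

apply_moves --series "-0.85 -0.35 0 0 0 0;-0.85 -0.35 0 0 0 0;-0.35 -0.07 0 0 0 0;0 0 0 0 0 0;0 0 0 0 0 0;0 0 0 0 0 0"

```text
t: 6.8
tool_pos: [656.0, -148.5, 105.3]
tool_rot: [180.0, -0.1, -180.0]
ft_force: [-0.4, -0.1, -0.5]
gripper_width: 0.104
finger_force: 30.0
```

```bash
python3 look.py w3
```

```text
[ 656.  -148.5  105.3] [ 1.7999e+02 -7.0000e-02 -1.7997e+02]
```

View pics/w3.png

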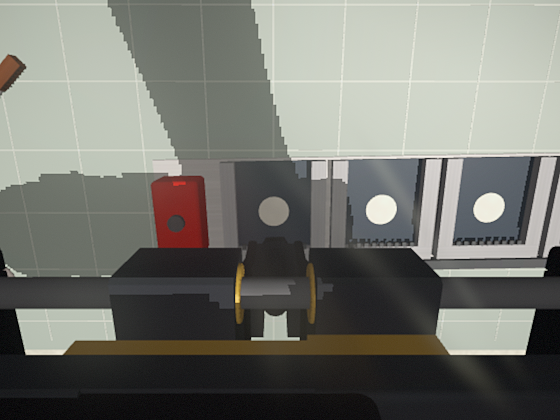

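The first dot is at (274,212), and the next two are at (381,210) and (489,208). The bolt is held upright at (275,245).

```bash
python3 - <<'E'
from h import *
w=dict(np.load("w.npz")); P=(w["p"],w["r"])
for uv in ((274,212),(381,210),(489,208)): print(ray(w,uv,7,P))
E
```

```text
[ 658.7 -148.9    7. ]
[657.  -64.2   7. ]
[655.4  21.1   7. ]
```

apply_moves --series "-0.08 0 0.7 0 0 0;0 0 0.7 0 0 0;0 0 0.7 0 0 0;0 0 0.4 0 0 0;0 0 0.2 0 0 0;0 0 0.07 0 0 0;0 0 0 0 0 0;0 0 0 0 0 0;0 0 0 0 0 0"

```text
t: 7.75
tool_pos: [660.0, -148.8, 23.4]
tool_rot: [-180.0, 0.1, -180.0]
ft_force: [0.0, 0.4, -0.0]
gripper_width: 0.104
finger_force: 30.0
```

apply_moves --series "0 0 0.04 0 0 0;0 0 0 0 0 0;0 0 0 0 0 0"

```text
t: 8.05
tool_pos: [659.5, -148.8, 21.3]
tool_rot: [-180.0, 0.0, -180.0]
ft_force: [-0.3, -0.8, -1.2]
gripper_width: 0.107
finger_force: 30.0
```

apply_moves --series "0 0 0 0 0 0;0 0 0 0 0 0;0 0 0 0 0 0;0 0 -0.3 0 0 0;0 0 -0.8 0 0 0;0 0 -0.9 0 0 0;0 0 -0.9 0 0 0;0 0 -0.6 0 0 0;0.8 -0.5 0 0 0 0;0.8 -0.5 0 0 0 0" --jaw 40

```text
t: 9.05
tool_pos: [611.8, -178.7, 127.9]
tool_rot: [-180.0, 0.2, -179.9]
ft_force: [-1.1, -0.5, -0.1]
gripper_width: 0.464
finger_force: 0.0
```

apply_moves --series "0.8 -0.55 0 0 0 0;0.8 -0.55 0 0 0 0;0.8 -0.55 0 0 0 0;0.8 -0.55 0 0 0 0;0.8 -0.55 0 0 0 0;0.8 -0.55 0 0 0 0;0.8 -0.5 0 0 0 0;0 0 0 0 0 0;0 0 0 0 0 0"

```text
t: 9.95
tool_pos: [443.7, -293.3, 127.2]
tool_rot: [-180.0, 0.1, 180.0]
ft_force: [0.9, -0.1, 0.2]
gripper_width: 0.458
finger_force: 0.0
```

```bash
python3 look.py w4
```

```text
[ 443.7 -293.3  127.2] [-1.7996e+02  1.0000e-01  1.7998e+02]
```

View pics/w4.png

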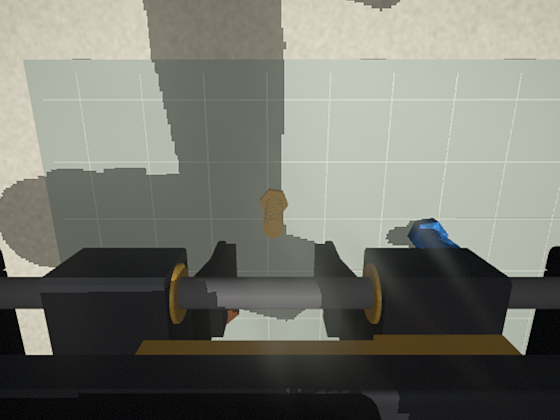

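M14's top is at (273,229) and its head centre at (273,202).

```bash
python3 - <<'E'
from h import *
w=dict(np.load("w.npz")); P=(w["p"],w["r"])
print(ray(w,(273,229),76,P),ray(w,(273,202),11,P))
E
```

```text
[ 444.6 -294.3   76. ] [ 443.2 -294.7   11. ]
```

apply_moves --series "-0.01 -0.03 0.8 0 0 0;0 0 0.8 0 0 0;0 0 0.8 0 0 0;0 0 0.6 0 0 0;0 0 0.4 0 0 0;0 0 0.17 0 0 0;0 0 0 0 0 0;0 0 0 0 0 0"

```text
t: 10.8
tool_pos: [444.7, -293.9, 19.9]
tool_rot: [-180.0, 0.1, -179.9]
ft_force: [-0.2, -0.8, 0.5]
gripper_width: 0.461
finger_force: 0.0
```

apply_moves --series "0 0 0 0 0 0;0 0 0 0 0 0;0 0 0 0 0 0;0 0 0 0 0 0;0 0 0 0 0 0;0 0 0 0 0 0;0 0 0 0 0 0" --jaw 0

```text
t: 11.5
tool_pos: [444.0, -293.9, 19.4]
tool_rot: [-180.0, 0.0, -180.0]
ft_force: [0.1, -0.0, 3.8]
gripper_width: 0.155
finger_force: 30.0
```

apply_moves --series "0 0 -0.4 0 0 0;0 0 -0.7 0 0 0;0 0 -0.8 0 0 0;0 0 -0.8 0 0 0;0 0 -0.8 0 0 0;-0.5 0.5 0 0 0 0;-0.7 0.75 0 0 0 0;-0.7 0.75 0 0 0 0;-0.7 0.75 0 0 0 0;-0.7 0.75 0 0 0 0"

```text
t: 12.5
tool_pos: [543.2, -187.7, 124.7]
tool_rot: [180.0, -0.0, -180.0]
ft_force: [0.8, -0.6, 0.2]
gripper_width: 0.155
finger_force: 30.0
```

apply_moves --series "-0.7 0.75 0 0 0 0;-0.7 0.75 0 0 0 0;-0.7 0.75 0 0 0 0;-0.7 0.75 0 0 0 0;-0.7 0.75 0 0 0 0;-0.3 0.4 0 0 0 0;0 0 0 0 0 0;0 0 0 0 0 0;0 0 0 0 0 0"

```text
t: 13.4
tool_pos: [655.7, -65.0, 124.2]
tool_rot: [-180.0, -0.1, 180.0]
ft_force: [-0.3, -0.5, -0.8]
gripper_width: 0.154
finger_force: 30.0
```

apply_moves --series "-0.03 0.02 0.7 0 0 0;0 0 0.7 0 0 0;0 0 0.7 0 0 0;0 0 0.7 0 0 0;0 0 0.4 0 0 0;0 0 0.08 0 0 0;0 0 0 0 0 0;0 0 0 0 0 0;0 0 0 0 0 0"

```text
t: 14.3
tool_pos: [658.3, -63.5, 26.9]
tool_rot: [180.0, 0.1, -180.0]
ft_force: [-0.6, -0.2, -1.0]
gripper_width: 0.153
finger_force: 30.0
```

apply_moves --series "0 0 0.05 0 0 0;0 0 0 0 0 0;0 0 0 0 0 0"

```text
t: 14.6
tool_pos: [657.7, -63.5, 24.5]
tool_rot: [180.0, 0.0, -180.0]
ft_force: [-1.0, 0.5, 0.0]
gripper_width: 0.148
finger_force: 30.0
```

apply_moves --series "0 0 0 0 0 0;0 0 0 0 0 0;0 0 0 0 0 0;0 0 -0.3 0 0 0;0 0 -0.8 0 0 0;0 0 -0.9 0 0 0;0 0 -0.9 0 0 0;0 0 -0.6 0 0 0;0.7 -0.35 0 0 0 0;0.7 -0.35 0 0 0 0" --jaw 40

```text
t: 15.6
tool_pos: [615.9, -84.5, 130.8]
tool_rot: [180.0, 0.2, -179.9]
ft_force: [-0.5, -0.4, -0.9]
gripper_width: 0.463
finger_force: 0.0
```

apply_moves --series "0.7 -0.35 0 0 0 0;0.7 -0.35 0 0 0 0;0.7 -0.35 0 0 0 0;0.7 -0.35 0 0 0 0;0.7 -0.35 0 0 0 0;0.7 -0.35 0 0 0 0;0.6 -0.35 0 0 0 0;0 0 0 0 0 0;0 0 0 0 0 0"

```text
t: 16.5
tool_pos: [472.3, -158.3, 130.2]
tool_rot: [-180.0, 0.1, -180.0]
ft_force: [-0.3, -0.6, 0.5]
gripper_width: 0.458
finger_force: 0.0
```

```bash
python3 look.py w5
```

```text
[ 472.3 -158.3  130.2] [-1.7998e+02  1.2000e-01 -1.7999e+02]
```

View pics/w5.png

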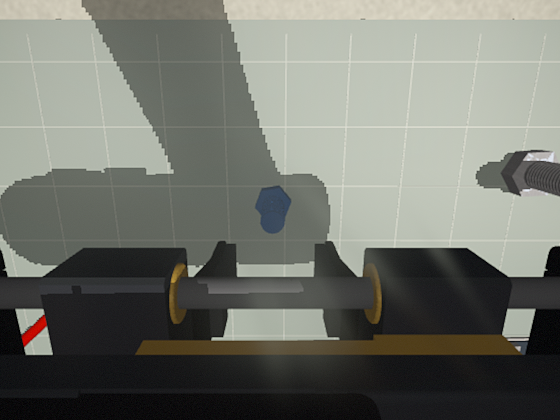

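M18's top is at (272,222) and its head centre at (273,204).

```bash
python3 - <<'E'
from h import *
w=dict(np.load("w.npz")); P=(w["p"],w["r"])
print(ray(w,(272,222),62,P),ray(w,(273,204),13.5,P))
E
```

```text
[ 473.9 -160.1   62. ] [ 473.7 -159.7   13.5]
```

apply_moves --series "-0.04 -0.04 0.8 0 0 0;0 0 0.8 0 0 0;0 0 0.8 0 0 0;0 0 0.7 0 0 0;0 0 0.4 0 0 0;0 0 0.2 0 0 0;0 0 0 0 0 0;0 0 0 0 0 0"

```text
t: 17.35
tool_pos: [473.8, -159.2, 18.7]
tool_rot: [-180.0, 0.1, -179.9]
ft_force: [0.3, 0.2, -0.1]
gripper_width: 0.459
finger_force: 0.0
```

apply_moves --series "0 0 0 0 0 0;0 0 0 0 0 0;0 0 0 0 0 0;0 0 0 0 0 0;0 0 0 0 0 0;0 0 0 0 0 0;0 0 0 0 0 0" --jaw 0

```text
t: 18.05
tool_pos: [473.1, -159.4, 18.7]
tool_rot: [-180.0, 0.0, -180.0]
ft_force: [-1.2, 0.9, 5.1]
gripper_width: 0.199
finger_force: 30.0
```

apply_moves --series "0 0 -0.4 0 0 0;0 0 -0.7 0 0 0;0 0 -0.8 0 0 0;0 0 -0.8 0 0 0;0 0 -0.8 0 0 0;-0.5 0.5 0 0 0 0;-0.7 0.7 0 0 0 0;-0.7 0.7 0 0 0 0;-0.7 0.7 0 0 0 0;-0.7 0.7 0 0 0 0"

```text
t: 19.05
tool_pos: [571.8, -59.4, 122.4]
tool_rot: [180.0, -0.1, 180.0]
ft_force: [0.5, -0.2, -1.4]
gripper_width: 0.197
finger_force: 30.0
```

apply_moves --series "-0.7 0.7 0 0 0 0;-0.7 0.7 0 0 0 0;-0.7 0.7 0 0 0 0;-0.7 0.7 0 0 0 0;0 0 0 0 0 0;0 0 0 0 0 0;0 0 0 0 0 0"

```text
t: 19.75
tool_pos: [654.7, 23.2, 122.4]
tool_rot: [-180.0, -0.1, 180.0]
ft_force: [-0.1, 0.3, -0.5]
gripper_width: 0.201
finger_force: 30.0
```

apply_moves --series "0 -0.06 0.7 0 0 0;0 0 0.7 0 0 0;0 0 0.7 0 0 0;0 0 0.7 0 0 0;0 0 0.35 0 0 0;0 0 0.08 0 0 0;0 0 0 0 0 0;0 0 0 0 0 0;0 0 0 0 0 0"

```text
t: 20.65
tool_pos: [656.5, 22.1, 27.6]
tool_rot: [180.0, 0.1, -180.0]
ft_force: [0.3, 0.8, -1.2]
gripper_width: 0.202
finger_force: 30.0
```

apply_moves --series "0 0 0.03 0 0 0;0 0 0 0 0 0;0 0 0 0 0 0"

```text
t: 20.95
tool_pos: [655.8, 22.0, 25.6]
tool_rot: [180.0, 0.0, -180.0]
ft_force: [-0.5, 0.7, -1.3]
gripper_width: 0.199
finger_force: 30.0
```

apply_moves --series "0 0 0.06 0 0 0;0 0 0 0 0 0;0 0 0 0 0 0"

```text
t: 21.25
tool_pos: [656.0, 22.0, 23.7]
tool_rot: [180.0, 0.0, -180.0]
ft_force: [0.1, -0.7, -1.0]
gripper_width: 0.2
finger_force: 30.0
```

apply_moves --series "0 0 0 0 0 0;0 0 0 0 0 0;0 0 0 0 0 0;0 0 -0.3 0 0 0;0 0 -0.8 0 0 0;0 0 -0.9 0 0 0;0 0 -0.9 0 0 0;0 0 -0.6 0 0 0;0.7 0.1 0 0 0 0;0.7 0.1 0 0 0 0" --jaw 50

```text
t: 22.25
tool_pos: [614.0, 28.0, 130.1]
tool_rot: [180.0, 0.1, 180.0]
ft_force: [-0.3, 0.7, 0.4]
gripper_width: 0.572
finger_force: 0.0
```

apply_moves --series "0.7 0.1 0 0 0 0;0.7 0.1 0 0 0 0;0.7 0.1 0 0 0 0;0.7 0.1 0 0 0 0;0.7 0.1 0 0 0 0;0.7 0.1 0 0 0 0;0.7 0.1 0 0 0 0;0.7 0.15 0 0 0 0;0 0 0 0 0 0;0 0 0 0 0 0"

```text
t: 23.25
tool_pos: [446.4, 53.6, 129.6]
tool_rot: [180.0, 0.1, -179.9]
ft_force: [0.2, 0.4, 0.1]
gripper_width: 0.576
finger_force: 0.0
```

```bash
python3 look.py w6
```

```text
[446.4  53.6 129.6] [ 1.7996e+02  1.3000e-01 -1.7992e+02]
```

View pics/w6.png

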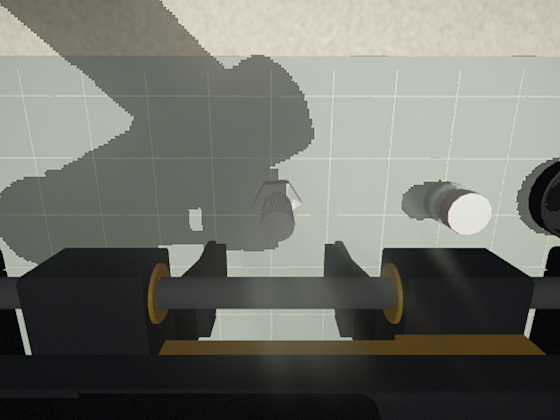

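M24's top is at (277,225) and its head centre at (276,201).

```bash
python3 - <<'E'
from h import *
w=dict(np.load("w.npz")); P=(w["p"],w["r"])
print(ray(w,(277,225),72,P),ray(w,(276.5,201),17,P))
E
```

```text
[446.7  55.4  72. ] [444.2  55.3  17. ]
```

apply_moves --series "0.02 0.05 0.8 0 0 0;0 0 0.8 0 0 0;0 0 0.8 0 0 0;0 0 0.6 0 0 0;0 0 0.4 0 0 0;0 0 0.18 0 0 0;0 0 0 0 0 0;0 0 0 0 0 0"

```text
t: 24.1
tool_pos: [446.0, 55.0, 21.6]
tool_rot: [180.0, 0.1, -180.0]
ft_force: [0.3, 0.7, 0.3]
gripper_width: 0.574
finger_force: 0.0
```

apply_moves --series "0 0 0 0 0 0;0 0 0 0 0 0;0 0 0 0 0 0;0 0 0 0 0 0;0 0 0 0 0 0;0 0 0 0 0 0;0 0 0 0 0 0" --jaw 0

```text
t: 24.8
tool_pos: [445.3, 55.0, 21.5]
tool_rot: [180.0, 0.0, -180.0]
ft_force: [-0.1, 1.5, 3.4]
gripper_width: 0.267
finger_force: 30.0
```

apply_moves --series "0 0 -0.4 0 0 0;0 0 -0.7 0 0 0;0 0 -0.8 0 0 0;0 0 -0.8 0 0 0;0 0 -0.8 0 0 0;-0.5 0.1 0 0 0 0;-0.7 0.17 0 0 0 0;-0.7 0.17 0 0 0 0;-0.7 0.17 0 0 0 0;-0.7 0.17 0 0 0 0"

```text
t: 25.8
tool_pos: [543.6, 78.1, 124.7]
tool_rot: [-180.0, -0.2, 180.0]
ft_force: [0.8, 0.0, -4.4]
gripper_width: 0.269
finger_force: 30.0
```

apply_moves --series "-0.7 0.17 0 0 0 0;-0.7 0.17 0 0 0 0;-0.7 0.17 0 0 0 0;-0.7 0.17 0 0 0 0;-0.6 0.17 0 0 0 0;-0.25 0.07 0 0 0 0;0 0 0 0 0 0;0 0 0 0 0 0;0 0 0 0 0 0"

```text
t: 26.7
tool_pos: [652.5, 105.6, 126.0]
tool_rot: [-180.0, -0.1, -180.0]
ft_force: [0.1, -0.3, -3.5]
gripper_width: 0.269
finger_force: 30.0
```

Down about 99 mm to z ≈ 27.

apply_moves --series "0 0 0.7 0 0 0;0 0 0.7 0 0 0;0 0 0.7 0 0 0;0 0 0.7 0 0 0;0 0 0.4 0 0 0;0 0 0.08 0 0 0;0 0 0 0 0 0;0 0 0 0 0 0;0 0 0 0 0 0"

```text
t: 27.6
tool_pos: [654.3, 106.2, 29.1]
tool_rot: [180.0, 0.1, -180.0]
ft_force: [-0.0, 0.0, -3.3]
gripper_width: 0.271
finger_force: 30.0
```

apply_moves --series "0 0 0.03 0 0 0;0 0 0 0 0 0;0 0 0 0 0 0"

```text
t: 27.9
tool_pos: [653.7, 105.9, 27.1]
tool_rot: [180.0, 0.0, -180.0]
ft_force: [0.2, -1.3, -4.4]
gripper_width: 0.27
finger_force: 30.0
```

apply_moves --series "0 0 0.03 0 0 0;0 0 0 0 0 0;0 0 0 0 0 0"

```text
t: 28.2
tool_pos: [653.8, 106.0, 26.6]
tool_rot: [-180.0, 0.0, -180.0]
ft_force: [-2.0, -0.6, 0.7]
gripper_width: 0.269
finger_force: 30.0
```

apply_moves --series "0 0 0 0 0 0;0 0 0 0 0 0;0 0 0 0 0 0;0 0 -0.3 0 0 0;0 0 -0.8 0 0 0;0 0 -0.9 0 0 0;0 0 -0.9 0 0 0;0 0 -0.9 0 0 0;0 0 -0.8 0 0 0;0.7 0.1 0 0 0 0" --jaw 50

```text
t: 29.2
tool_pos: [636.6, 109.4, 169.2]
tool_rot: [179.9, 0.6, -180.0]
ft_force: [-0.1, -0.0, 0.4]
gripper_width: 0.575
finger_force: 0.0
```

apply_moves --series "0.9 0 0 0 0 0;0.9 0 0 0 0 0;0.9 0 0 0 0 0;0.9 0 0 0 0 0;0.9 0 0 0 0 0;0.9 0 0 0 0 0;0 0 0 0 0 0;0 0 0 0 0 0"

```text
t: 30.0
tool_pos: [471.0, 109.1, 165.3]
tool_rot: [179.9, 0.1, -179.9]
ft_force: [-0.3, -0.0, 0.9]
gripper_width: 0.576
finger_force: 0.0
```

```bash
python3 - <<'E'
from h import *
a=imaging.get_image("top")["color"][:,:,::-1]; b=imaging.get_image("scene")["color"][:,:,::-1]
A=cv2.resize(a[140:215,180:430],(800,240),interpolation=3)
B=cv2.resize(b[160:310,240:370],(312,360),interpolation=3)
C=cv2.resize(a,(480,360))
cv2.imwrite("pics/end.png",np.vstack([A,np.hstack([B,C,np.zeros((360,8,3),np.uint8)])]))
E
```

```text
(no output)
```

View pics/end.png

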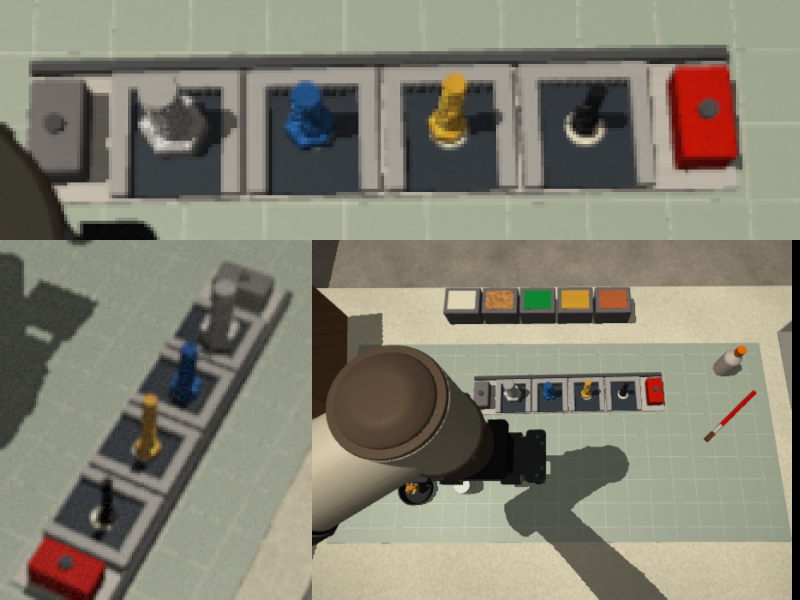

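From the red stop, the four bolts stand upright on their dots in order M10, M14, M18, M24. The dish hasn't moved and the gripper is clear.

```bash
python3 -c "
from plant import arm
print(arm.close_job())"
```

```text
the job is handed in; nothing more can be done
None
```

I sorted the four bolts from the red stop as M10, M14, M18, M24, all upright on their dots with the dish untouched in the final pictures, and handed the job in at about 30 s; the hand-in call returned no verdict.

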